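Gauge a spacer on the arbor stand

TASK

Slide the tall wooden spacer ring, the one with the pencilled cross, cross up over the upright arbor until it sits fully down on the stand, and let go of it. Then lift the plunger gauge out of its holder and hold it upright with its tip on the cross, pressing lightly so that the spring plunger goes in about half-way (never ramming it down hard). Finish while still holding the gauge there steadily, and leave the other spacer, the wax tin and the pencil where they are.

Things in the scene. Friction and masses are not known exactly. Their poses are not given: they have to be found in the camera images.
- stand: Arbor stand, fixed to the bench: square dark wood base 100 x 100 x 18 mm with a 66 mm steel seat washer, its face 20 mm above the bench; from its centre rises a steel arbor of 16 mm diameter, its top (tapered over the last 4 mm) 66 mm above the bench. Origin: centre of the base's underside, on the arbor's axis, z up.
- spacer_mid (a point): Centre (half-way up, on the bore's axis) of the tall spacer: a loose pale wooden ring, 60 mm outside diameter, 20 mm bore, 24 mm high, about 80 g, lying flat on the bench with its pencilled cross up. z is the ring's axis; its x axis points to the cross.
- cross (a point): Centre of the pencilled cross on the tall spacer's upper face (two dark lines, 12 mm long and 2 mm wide each), 21 mm from the ring's axis.
- low_spacer_mid (a point): Centre of another loose pale wooden ring, the low spacer: same diameters, but only 10 mm high and without a cross. Not needed.
- holder: Gauge holder, fixed to the bench: wooden block 70 x 70 mm, 75 mm high, with an upright through hole of 16 mm in the middle. Origin: centre of its underside, z up.
- gauge_grip (a point): Middle of the handle (22 x 22 mm square, wood, 68 mm long, from 29 mm above to 39 mm below this point) of the plunger gauge: loose, upright, 146 mm long, about 130 g. Below the handle a 28 mm steel flange, 6 mm thick, rests on the holder's top (underside 45 mm below this point); below it a 12 mm barrel, 48 mm long, hangs in the hole. z: gauge's axis, up; x, y: square to the flats.
- gauge_tip (a point): Round tip (lowest point) of the gauge's spring plunger, 6 mm in diameter, standing 22 mm out of the barrel on the gauge's axis; 115 mm below the middle of the handle when not pressed in. Axes as for the handle.
- plunger (a joint): How far the plunger is pushed into the gauge: 0 out, 0.016 m fully in. Its spring gives 0.9 N at the start, 3.3 N half-way and 5.7 N fully in.
- wax_tin: Round metal wax tin, 69 mm wide, 28 mm high, loose. Origin: centre of its underside. Not needed.
- pencil: Red hexagonal pencil, 142 mm long, loose, lying. Origin: under its middle. Not needed.
There are look-alikes about, which are no part of the job. Of the things that look like the part that bears gauge_grip, take the one that is farthest from the robot's base at the start.

How it is judged:
By the outcome, as a careful person would: the job done as asked, in the order asked, and still so for the second after the job is handed in, while the arm keeps its last pose, push and grip.
It also fails if it takes over 58 s, if anything falls off the work surface, if the arm or the gripper's body presses on something with over 40 N, if the wrist force passes 120 N, or if a joint passes its speed limit or range.

ROBOT

A 7-joint arm with a two-finger parallel gripper is mounted at the origin on a cart in front of the work surface, level with it; the furniture and walls round the work are solid. World frame = base frame: x ahead of the robot, y to its left, z up, the work surface at z = 0. Lengths are in mm, angles in rad, forces in N, time in s.
With the tool pointing down it reaches from about 375 to 925 mm from the base axis. Payload 3.1 kg.
Tool frame: the origin (TCP) lies midway between the tips of the shut fingers; the grasp point (between the pads) lies r.grip_point_offset behind it (r.grip_point_offset is the distance from the TCP to the grasp point, in mm); z points along the fingers, y is the line along which they close (so a half turn about z gives the same grasp; the last joint's range is limited). The gripper opens to 85 mm and grips with 20 to 120 N. Pads are 22 mm wide; open, the fingers measure 114 mm over their backs; the gripper's body (76 mm by 85 mm) begins 54 mm behind the grasp point. The pads swing forward as they close: fully open they stand 13 mm farther back than shut.
Start: joints at [-1.307, 0.383, 0.044, 1.598, -0.018, 1.161, -0.05], TCP at [230.051, 607.931, 231.269] pointing down, gripper open.
Joint ranges: [-2.61, 2.61], [-0.41, 2.15], [-1.48, 1.57], [0, 2.5], [-1.57, 4.71], [0.05, 1.97], [-2.85, 2.85]. Speed limits (rad/s): [2.79, 2.79, 3.14, 3.14, 3.14, 3.14, 3.14].

INTERFACE

Orientations are given as a unit quaternion [w, x, y, z].
In Python, from bench import r, viewer, job gives the robot as it stands.
- The arm moves only by the tool jog_arm, never from a script. Its argument "commands" is text: rows parted by semicolons, each of 5 numbers parted by spaces: the opening, from 0 (shut) to 1 (fully open), then the shift along the tool's x, y, z in mm, then the turn about the tool's z in rad. In form: grip tx ty tz turn; .... A call has 1 to 10 rows; each row is the pose to reach, as a shift and turn from the pose commanded when the call began, along the tool's axes at that moment; what a row does not reach only later rows make up. A row lasts 1/12 s, in which the tool goes at most 41.7 mm and 7.16 degrees, less where a joint would pass 70% of its speed; a pose out of reach is approached as far as the arm can. A call with a gripper value outside its range is refused whole. The fingers move at their own pace and stop on an object; "grip_force" is the grip in N (left out, the last holds). Time passes only in rows, so rows that repeat a pose let the fingers close. It gives the time, the measured TCP pose, the force, the opening and the grip force at its end, in the units of the state.
- r.get_obs(): the state, without advancing time (a new reading comes with each control period).
- viewer.camera(name): name is "side" or "top"; returns a dict with "img" (384x512x3 uint8, red, green, blue), "fx", "fy", "cx", "cy" (pixels), "position" and "attitude" of the camera in the world. Camera axes: x right, y down, z forward; pixel columns grow to the right and rows downward; lengths in mm; the calibration is good to about 2 mm. A picture is of the moment at which its call begins. There is no depth.
- job.finish_job(): hands the job in; it is judged then, once.
The state is a dict: "time": time; "qpos": joint angles; "joint_velocities": joint speeds; "effort": joint torques, N m; "tcp_pos": TCP position; "tool_rot": TCP orientation; "contact_force": force on the tool from outside, world axes, zero at the start; "wrist_torque": the same for the moment, N m; "width": finger opening in mm; "grasp_force": force on a finger pad.
Only numpy, scipy, OpenCV 4.12 (cv2) and the standard library are available. Lean on these libraries where they do the work, as an engineer would, in place of code of your own. Each camera call takes 0.05 s, during which the arm holds its last target. There are 200 camera calls.

## Working session

There is one attempt and no reset: what is moved stays moved. The work goes in short steps, Python scripts to look and compute and a tool call to move; the robot and the scene stay as the last step left them, time stands still between calls to the robot, and variables do not carry over. Pictures are saved under pics/ and viewed, at most 10 in all, crops included, and the job is handed in when it is done.

Besides the shell and the picture viewer there is one more tool, called as name(argument=value, ...) on one line, values as JSON. jog_arm: Moves the arm, as the interface text tells. Its arguments: {"type":"object","properties":{"commands":{"type":"string"},"grip_force":{"type":"number"}},"required":["commands"]}

```bash
ls; mkdir -p pics; cat > h.py <<'E'
import numpy as np,cv2
from scipy.spatial.transform import Rotation as R
from bench import r,viewer,job
def cam(n,f=None):
    c=viewer.camera(n)
    if f: cv2.imwrite('pics/'+f,cv2.cvtColor(c['img'],cv2.COLOR_RGB2BGR))
    return c
def rot(q): q=np.array(q); return R.from_quat([q[1],q[2],q[3],q[0]]).as_matrix()
def att(c):
    a=np.array(c['attitude']); return a if a.shape==(3,3) else rot(a)
def ray(c,u,v,z):
    d=att(c)@np.array([(u-c['cx'])/c['fx'],(v-c['cy'])/c['fy'],1]); p=np.array(c['position'])
    return p+d*(z-p[2])/d[2]
def proj(c,P):
    q=att(c).T@(np.array(P)-np.array(c['position'])); return np.array([c['fx']*q[0]/q[2]+c['cx'],c['fy']*q[1]/q[2]+c['cy']])
E
python3 - <<'E'
from h import *
for n in('top','side'):
    c=cam(n,n+'0.png'); print(n,c['position'],c['attitude'],c['fx'],c['cx'],c['cy'])
o=r.get_obs();print(o,r.grip_point_offset)
a=cv2.imread('pics/top0.png');
E
```

```text
pics
top [ 442.8082143    -6.53956013 1101.67285683] [ 0.04166312 -0.69862043  0.7133419  -0.03656518] 360.91327453477544 247.5563430039556 190.547346404703
side [579.44878163 845.42468374 797.46157129] [-0.00702367  0.02844169  0.90654654 -0.42108801] 349.8915973483344 254.50687692567135 193.28613894807512
{'time': 0.1, 'qpos': array([-1.30681624,  0.38376764,  0.043835  ,  1.59944989, -0.01789592,
        1.16116939, -0.04988153]), 'joint_velocities': array([ 1.88238216e-03, -2.17520611e-04,  1.09355351e-03, -4.21902249e-03,
       -1.41406835e-04,  4.24395752e-04, -2.11274726e-05]), 'effort': array([ 2.42362687e-03, -4.34728396e+01,  1.02897305e+00, -2.50454628e+01,
        1.07923526e-02,  5.44344366e-03, -1.11919834e-05]), 'tcp_pos': array([229.75754297, 607.11731813, 229.98816021]), 'tool_rot': array([-1.51882959e-04,  1.79855389e-01,  9.83692328e-01, -1.19130414e-03]), 'contact_force': array([-0.27417965,  1.1898208 , -0.36021079]), 'wrist_torque': array([ 0.02987797, -0.00934773,  0.01114205]), 'grasp_force': 0.0, 'width': 85.45333668727966} 18.700000000000003
```

View pics/top0.png

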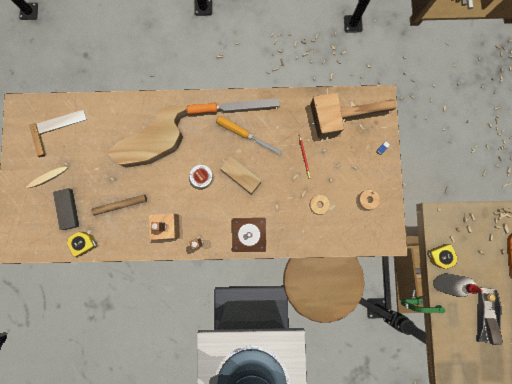

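View pics/side0.png

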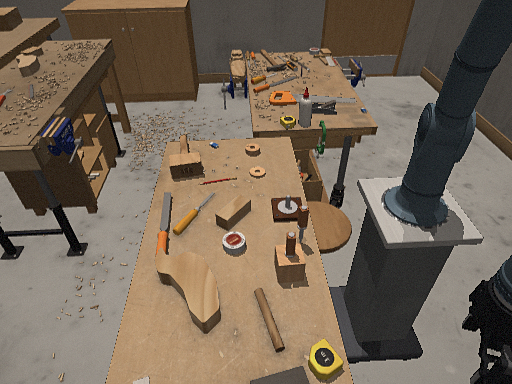

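```bash
python3 - <<'E'
from h import *
t=cv2.imread('pics/top0.png');s=cv2.imread('pics/side0.png')
f=lambda im,x,y,w,h,k:cv2.resize(im[y:y+h,x:x+w],None,fx=k,fy=k,interpolation=cv2.INTER_CUBIC)
a=f(t,140,185,130,72,6);b=f(t,300,180,90,45,6);c=f(s,230,190,100,100,5)[:, :]
top=np.zeros((600,800,3),np.uint8); 
top[0:288,0:520]=f(t,140,185,130,72,4); top[0:180,0:0]=0
top[300:300+180,0:360]=f(t,300,180,90,45,4)
top[0:400,520:800]=f(s,262,190,70,100,4)
top[420:580,520:760]=f(s,230,140,60,40,4)
cv2.imwrite('pics/crop1.png',top)
E
```

```text
(no output)
```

View pics/crop1.png

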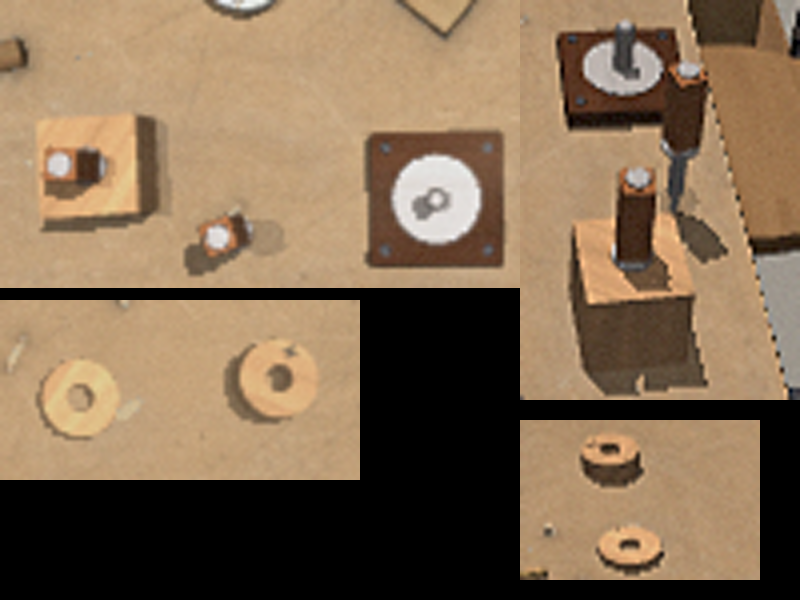

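```bash
cat > m.py <<'E'
from h import *
def blob(c,mask,u,v,rad):
    m=np.zeros(mask.shape,np.uint8); cv2.circle(m,(int(u),int(v)),rad,255,-1)
    m=cv2.bitwise_and(mask.astype(np.uint8)*255,m)
    n,l,st,ce=cv2.connectedComponentsWithStats(m); k=1+np.argmax(st[1:,4]); 
    return (l==k).astype(np.uint8),ce[k],st[k]
E
python3 - <<'E'
from m import *
for n,z0 in(('top',0),('side',0)):
    c=cam(n); im=c['img'].astype(int); hsv=cv2.cvtColor(c['img'],cv2.COLOR_RGB2HSV)
    pos={'top':dict(ring=(369.5,199.5),low=(319.5,204.5),wash=(249,234.5),hold=(162,226.7)),'side':dict(ring=(252,148),low=(257,172),wash=(287,207),hold=(290,255))}[n]
    pale=(hsv[...,2]>205)&(hsv[...,1]>60)
    for k,z in(('ring',24),('low',10)):
        m,ce,st=blob(c,pale,*pos[k],14)
        h,_=cv2.findContours(m,cv2.RETR_EXTERNAL,cv2.CHAIN_APPROX_NONE); h=max(h,key=len)
        e=cv2.fitEllipse(h); print(n,k,ce,st,e,ray(c,*e[0],z))
    white=(hsv[...,1]<40)&(hsv[...,2]>170)
    m,ce,st=blob(c,white,*pos['wash'],16); h,_=cv2.findContours(m,cv2.RETR_EXTERNAL,cv2.CHAIN_APPROX_NONE); h=max(h,key=len)
    e=cv2.fitEllipse(cv2.convexHull(h)); print(n,'wash',e,ray(c,*e[0],20))
    m,ce,st=blob(c,pale,*pos['hold'],26); h,_=cv2.findContours(m,cv2.RETR_EXTERNAL,cv2.CHAIN_APPROX_NONE); h=max(h,key=len)
    e=cv2.minAreaRect(h); print(n,'hold',st,e,[ray(c,*p,75).round(0) for p in cv2.boxPoints(e)],ray(c,*e[0],75))
    if n=='top': print('cross',ray(c,373,192.5,24),'knob',ray(c,140+58/4,185+165/4,149))
    else: print('knob',ray(c,262+(637-520)/4,190+178/4,149))
E
```

```text
top ring [369.35443038 199.25738397] [360 190  20  19 237] ((369.376708984375, 199.2603759765625), (17.473352432250977, 18.899232864379883), 119.88330841064453) [ 528.7129733  -363.37125534   24.        ]
top low [320.12698413 204.05952381] [311 195  22  19 252] ((320.3393859863281, 204.11831665039062), (17.77621841430664, 19.906116485595703), 109.1548080444336) [ 518.217793   -219.23256166   10.        ]
top wash ((248.7110137939453, 234.24945068359375), (21.502044677734375, 21.801227569580078), 55.8725471496582) [432.22495717  -0.72640339  20.        ]
top hold [149 213  25  26 400] ((161.0, 225.5), (25.0, 24.0), 90.0) [array([499., 282.,  75.]), array([497., 213.,  75.]), array([427., 213.,  75.]), array([428., 281.,  75.])] [462.45858493 247.29236912  75.        ]
cross [ 548.77421306 -375.35485341   24.        ] knob [459.42765425 246.12858484 149.        ]
side ring [252.76 147.02] [246 144  13   7  50] ((252.37356567382812, 146.81573486328125), (5.908161640167236, 11.57861614227295), 88.12904357910156) [ 527.29559503 -362.13068173   24.        ]
side low [256.96666667 170.77777778] [250 166  15  10  90] ((256.96746826171875, 170.77450561523438), (8.210437774658203, 14.418590545654297), 90.9059066772461) [ 517.84027253 -216.60725587   10.        ]
side wash ((287.1260681152344, 206.35513305664062), (12.524397850036621, 19.094327926635742), 93.53055572509766) [4.31929716e+02 1.99978454e-01 2.00000000e+01]
side hold [277 243  28  23 220] ((289.76470947265625, 254.94117736816406), (20.608394622802734, 25.597795486450195), 77.47119140625) [array([496., 222.,  75.]), array([426., 207.,  75.]), array([425., 276.,  75.]), array([492., 290.,  75.])] [459.89837355 249.84323962  75.        ]
knob [459.56798982 245.58530162 149.        ]
```

```bash
cat > g.py <<'E'
import sys
from h import *
o=r.get_obs(); M=rot(o['tool_rot']); p=np.array(o['tcp_pos'])
print('t',o['time'],'p',p.round(1),'yang',np.degrees(np.arctan2(M[1,1],M[0,1])).round(1),'zt',M[:,2].round(3),'q7',o['qpos'].round(2),'F',o['contact_force'].round(1),o['width'].round(1),o['grasp_force'])
a=[float(x) for x in sys.argv[1:]]
for i in range(0,len(a),3): print(a[i:i+3],(M.T@(np.array(a[i:i+3])-p)).round(1))
E
python3 g.py 480 300 230
```

```text
Traceback (most recent call last):
  File "g.py", line 4, in <module>
    print('t',o['time'],'p',p.round(1),'yang',np.degrees(np.arctan2(M[1,1],M[0,1])).round(1),'zt',M[:,2].round(3),'q7',o['qpos'].round(2),'F',o['contact_force'].round(1),o['width'].round(1),o['grasp_force'])
                                                                                                                                                                          ^^^^^^^^^^^^^^^^
AttributeError: 'float' object has no attribute 'round'
```

```bash
sed -i "s/o\['width'\].round(1)/o['width']/" g.py; python3 g.py 480 300 230
```

```text
t 0.2 p [229.8 607.4 230.4] yang 69.3 zt [-0.001 -0.002 -1.   ] q7 [-1.31  0.38  0.04  1.6  -0.02  1.16 -0.05] F [0.4 0.2 0.1] 85.73354262257709 0.0
[480.0, 300.0, 230.0] [-342.7 -199.     0.7]
```

jog_arm(commands="1 -34 -20 0 0.06;1 -68 -40 0 0.12;1 -103 -60 0 0.18;1 -137 -80 0 0.24;1 -171 -100 0 0.30;1 -206 -119 0 0.36;1 -240 -139 0 0.42;1 -274 -159 0 0.48;1 -308 -179 0 0.54;1 -343 -199 0 0.6")

```text
time: 1.03
tcp_pos: [481.0, 298.8, 231.3]
tool_rot: [-0.0, 0.464, 0.886, 0.0]
contact_force: [1.0, 0.6, -0.8]
width: 85.3
grasp_force: 0.0
```

```bash
python3 g.py 528 -80 230
```

```text
t 1.0333 p [481.  298.8 231.3] yang 34.8 zt [-0.  0. -1.] q7 [-0.91  0.23  0.33  1.82 -0.08  1.11  0.05] F [ 1.   0.6 -0.8] 85.25614379371831 0.0
[528.0, -80.0, 230.0] [-338.1 -177.3    1.1]
```

jog_arm(commands="1 -34 -18 0 0.06;1 -68 -36 0 0.12;1 -102 -53 0 0.18;1 -135 -71 0 0.24;1 -169 -89 0 0.30;1 -203 -106 0 0.36;1 -237 -124 0 0.42;1 -270 -142 0 0.48;1 -304 -160 0 0.54;1 -338 -177 0 0.6")

```text
time: 1.87
tcp_pos: [528.2, -79.9, 231.4]
tool_rot: [-0.0, 0.705, 0.709, 0.0]
contact_force: [-0.0, -0.2, -0.2]
width: 85.4
grasp_force: 0.0
```

```bash
python3 g.py 528 -363 100
```

```text
t 1.8667 p [528.2 -79.9 231.4] yang 0.4 zt [ 0.     0.001 -1.   ] q7 [-0.51  0.18  0.65  1.9  -0.12  1.1   0.2 ] F [-0.  -0.2 -0.2] 85.38093445601257 0.0
[528.0, -363.0, 100.0] [-283.2   -2.   131.2]
```

jog_arm(commands="1 -35 0 10 0.06;1 -70 0 25 0.12;1 -105 -1 40 0.18;1 -140 -1 55 0.24;1 -175 -1 70 0.30;1 -210 -1 85 0.36;1 -245 -2 100 0.42;1 -283 -2 115 0.48;1 -283 -2 131 0.54;1 -283 -2 131 0.54")

```text
time: 2.7
tcp_pos: [525.1, -363.5, 96.7]
tool_rot: [-0.002, 0.87, 0.494, -0.003]
contact_force: [-0.1, 1.2, -0.2]
width: 85.6
grasp_force: 0.0
```

```bash
python3 g.py 528 -363 0; python3 - <<'E'
from h import *
o=np.zeros((560,800,3),np.uint8)
for i,(n,P) in enumerate((('top',(528,-363,24)),('side',(528,-363,24)))):
    c=cam(n); u,v=proj(c,P).astype(int); k=c['img'][v-35:v+35,u-50:u+50][...,::-1]
    o[i*280:i*280+280,:400]=cv2.resize(k,None,fx=4,fy=4,interpolation=cv2.INTER_CUBIC)
    # TCP proj
    print(n,proj(c,P),u,v,proj(c,r.get_obs()['tcp_pos']))
cv2.imwrite('pics/c2.png',o[:,:400])
E
```

```text
t 2.7 p [ 525.1 -363.5   96.7] yang -30.8 zt [-0.007  0.001 -1.   ] q7 [-0.01  0.62  0.73  1.75 -0.48  0.97  0.37] F [-0.1  1.2 -0.2] 85.5879418456006 0.0
[528.0, -363.0, 0.0] [ 2.2  2.8 96.7]
top [369.26599348 199.50074889] 369 199 [377.39900641 197.62278941]
side [252.18934285 146.70686573] 252 146 [251.7723858  130.78474919]
```

View pics/c2.png

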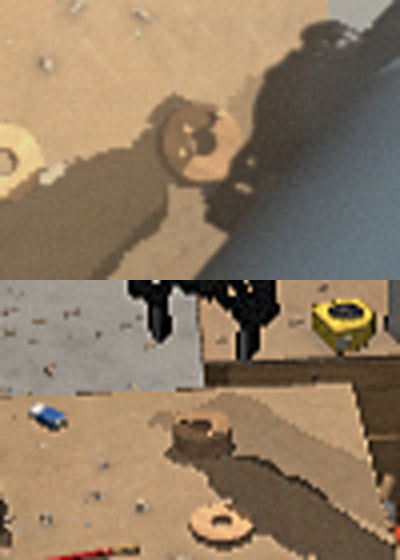

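jog_arm(commands="1 2 3 15 0;1 2 3 35 0;1 2 3 55 0;1 2 3 75 0;1 2 3 90 0;1 2 3 95 0;1 2 3 95 0;1 2 3 95 0")

```text
time: 3.47
tcp_pos: [533.5, -360.8, 5.8]
tool_rot: [0.0, 0.868, 0.497, 0.0]
contact_force: [-0.1, -0.4, 0.5]
width: 85.4
grasp_force: 0.0
```

```bash
python3 g.py 528.5 -363 0
```

```text
t 3.4667 p [ 533.5 -360.8    5.8] yang -30.4 zt [ 0.001 -0.    -1.   ] q7 [ 0.05  0.74  0.64  1.77 -0.57  0.83  0.43] F [-0.1 -0.4  0.5] 85.40886333161625 0.0
[528.5, -363.0, 0.0] [-4.5 -3.2  5.8]
```

jog_arm(commands="1 -4 -3 5 0;1 -4 -3 5 0;1 -4 -3 5 0;0.6 -4 -3 5 0;0.6 -4 -3 5 0;0.55 -4 -3 5 0;0.5 -4 -3 5 0;0.5 -4 -3 5 0;0.5 -4 -3 5 0;0.5 -4 -3 5 0", grip_force=40)

```text
time: 4.3
tcp_pos: [528.9, -363.4, 1.2]
tool_rot: [0.001, 0.868, 0.497, 0.0]
contact_force: [-0.9, 0.4, 5.7]
width: 57.9
grasp_force: 43.4
```

```bash
python3 g.py 528.5 -363 100
```

```text
t 4.3 p [ 528.9 -363.4    1.2] yang -30.4 zt [ 0.001 -0.001 -1.   ] q7 [ 0.06  0.74  0.63  1.77 -0.58  0.82  0.44] F [-0.9  0.4  5.7] 57.88352477663511 43.43205163255334
[528.5, -363.0, 100.0] [  0.1  -0.4 -98.8]
```

jog_arm(commands="0.5 0 0 -20 0;0.5 0 0 -50 0;0.5 0 0 -80 0;0.5 0 0 -110 0;0.5 20 -20 -120 0;0.5 45 -45 -120 0;0.5 70 -71 -120 0;0.5 95 -96 -120 0;0.5 120 -122 -120 0;0.5 145 -147 -120 0")

```text
time: 5.13
tcp_pos: [473.1, -161.3, 119.3]
tool_rot: [-0.001, 0.868, 0.497, -0.001]
contact_force: [0.1, 0.5, -0.8]
width: 58.3
grasp_force: 43.5
```

```bash
python3 g.py 432 0 120
```

```text
t 5.1333 p [ 473.1 -161.3  119.3] yang -30.4 zt [-0.002  0.001 -1.   ] q7 [-0.47  0.32  0.82  2.08 -0.3   0.87 -0.  ] F [ 0.1  0.5 -0.8] 58.343843851017475 43.464065585285425
[432.0, 0.0, 120.0] [ 118.3 -117.1   -0.5]
```

jog_arm(commands="0.5 20 -20 0 0;0.5 42 -42 0 0;0.5 65 -64 0 0;0.5 88 -87 0 0;0.5 106 -105 0 0;0.5 116 -115 0 0;0.5 119 -118 0 0;0.5 119 -118 0 0;0.5 119 -118 0 0;0.5 119 -118 0 0")

```text
time: 5.97
tcp_pos: [433.5, -2.5, 120.2]
tool_rot: [0.0, 0.868, 0.496, -0.0]
contact_force: [0.1, -0.2, -1.8]
width: 58.0
grasp_force: 43.5
```

```bash
python3 g.py 432 0 120;  python3 - <<'E'
from h import *
o=np.zeros((600,800,3),np.uint8)
for i,n in enumerate(('top','side')):
    c=cam(n); u,v=proj(c,(432,0,100)).astype(int); k=c['img'][v-30:v+30,u-65:u+65][...,::-1]
    o[i*300:i*300+300,:650]=cv2.resize(k,None,fx=5,fy=5,interpolation=cv2.INTER_CUBIC)
    print(n,u,v)
cv2.imwrite('pics/c3.png',o[:,:650])
E
```

```text
t 5.9667 p [433.5  -2.5 120.2] yang -30.6 zt [ 0.    -0.001 -1.   ] q7 [-0.84  0.14  0.8   2.23 -0.14  0.82 -0.48] F [ 0.1 -0.2 -1.8] 58.017751067741145 43.48492171615362
[432.0, 0.0, 120.0] [ 1.4 -2.6  0.2]
top 248 234
side 288 187
```

View pics/c3.png

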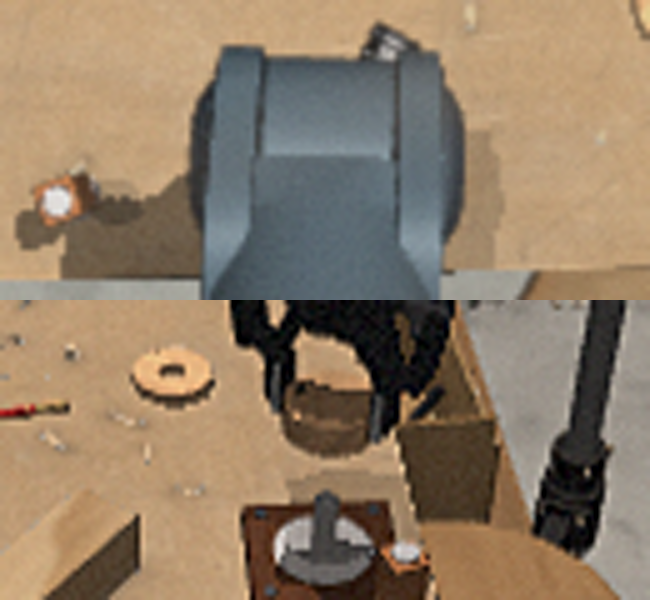

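jog_arm(commands="0.5 1.3 -2.3 10 0;0.5 1.3 -2.3 25 0;0.5 1.3 -2.3 38 0;0.5 1.3 -2.3 45 0;0.5 1.3 -2.3 48 0;0.5 1.3 -2.3 48 0;0.5 1.3 -2.3 48 0")

```text
time: 6.65
tcp_pos: [432.2, 1.0, 72.3]
tool_rot: [0.0, 0.868, 0.497, -0.0]
contact_force: [1.1, -0.4, -1.0]
width: 58.1
grasp_force: 43.5
```

```bash
python3 g.py 432 -0.3 60;  python3 - <<'E'
from h import *
c=cam('side'); p=r.get_obs()['tcp_pos']
u,v=proj(c,(432,0,70)).astype(int); k=c['img'][v-25:v+25,u-35:u+35][...,::-1].copy()
k=cv2.resize(k,None,fx=10,fy=10,interpolation=cv2.INTER_CUBIC)
def d(P,col): a,b=(proj(c,P)-[u-35,v-25])*10+5; cv2.circle(k,(int(a),int(b)),3,col,-1)
for t in np.linspace(0,6.28,24):
    for z in(-1.2,22.8): d((p[0]+30*np.cos(t),p[1]+30*np.sin(t),p[2]+z),(0,0,255))
    d((p[0]+10*np.cos(t),p[1]+10*np.sin(t),p[2]+22.8),(0,255,0))
    d((432+33*np.cos(t),-.3+33*np.sin(t),20),(255,0,0))
    d((432+8*np.cos(t),-.3+8*np.sin(t),62),(255,255,0))
cv2.imwrite('pics/c4.png',k)
E
```

```text
t 6.65 p [432.2   1.   72.3] yang -30.5 zt [ 0. -0. -1.] q7 [-0.78  0.26  0.75  2.26 -0.27  0.71 -0.37] F [ 1.1 -0.4 -1. ] 58.12962450613238 43.452188204973936
[432.0, -0.3, 60.0] [-1.2  0.5 12.3]
```

View pics/c4.png

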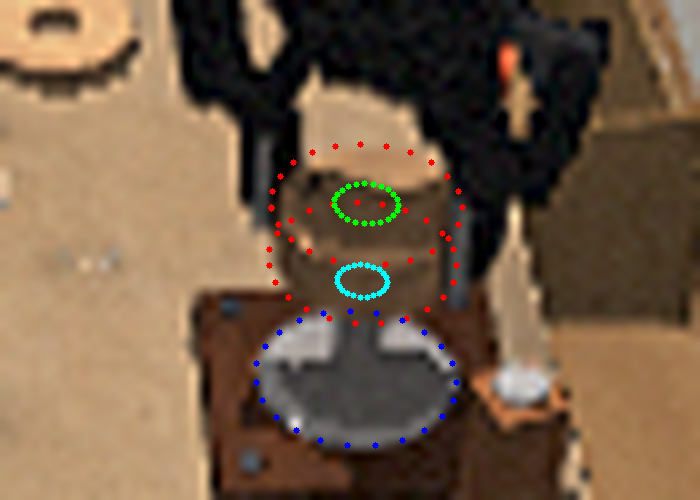

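jog_arm(commands="0.5 -1 0.5 0 0;0.5 -1 0.5 0 0;0.5 -1 0.5 0 0;0.5 -1 0.5 4 0;0.5 -1 0.5 7 0;0.5 -1 0.5 10 0;0.5 -1 0.5 13 0;0.5 -1 0.5 15 0;0.5 -1 0.5 15 0")

```text
time: 7.45
tcp_pos: [431.5, 0.1, 56.7]
tool_rot: [-0.0, 0.868, 0.497, -0.001]
contact_force: [0.2, 0.4, -1.6]
width: 57.9
grasp_force: 43.5
```

```bash
python3 g.py 432 -0.3 60
```

```text
t 7.45 p [4.315e+02 1.000e-01 5.670e+01] yang -30.4 zt [-0.001 -0.001 -1.   ] q7 [-0.76  0.3   0.73  2.26 -0.31  0.68 -0.33] F [ 0.2  0.4 -1.6] 57.902041214863296 43.4646724909544
[432.0, -0.3, 60.0] [-0.1  0.7 -3.3]
```

jog_arm(commands="0.5 0 0.5 5 0;0.5 0 0.5 10 0;0.5 0 0.5 15 0;0.5 0 0.5 20 0;0.5 0 0.5 25 0;0.5 0 0.5 30 0;0.5 0 0.5 33 0;0.5 0 0.5 34 0;0.5 0 0.5 34 0")

```text
time: 8.2
tcp_pos: [432.1, -0.2, 22.9]
tool_rot: [-0.0, 0.868, 0.497, -0.0]
contact_force: [0.7, -0.1, -1.2]
width: 57.8
grasp_force: 43.5
```

```bash
python3 g.py 432 -0.3 21
```

```text
t 8.2 p [ 4.321e+02 -2.000e-01  2.290e+01] yang -30.4 zt [-0.001 -0.    -1.   ] q7 [-0.69  0.38  0.66  2.27 -0.41  0.61 -0.25] F [ 0.7 -0.1 -1.2] 57.826305015353476 43.465175572782755
[432.0, -0.3, 21.0] [-0.1 -0.   1.9]
```

jog_arm(commands="0.5 0 0 1 0;0.5 0 0 2 0;0.5 0 0 2 0;0.75 0 0 2 0;0.8 0 0 2 0;1 0 0 2 0;1 0 0 2 0;1 0 0 2 0")

```text
time: 8.87
tcp_pos: [432.5, 0.0, 21.4]
tool_rot: [0.0, 0.868, 0.497, 0.0]
contact_force: [0.2, 0.4, 0.6]
width: 85.5
grasp_force: 0.0
```

jog_arm(commands="1 0 0 -10 0;1 0 0 -30 0;1 0 0 -60 0;1 0 0 -95 0;1 0 0 -130 0;1 0 0 -165 0;1 0 0 -200 0;1 20 -20 -220 0;1 40 -40 -220 0;1 65 -65 -220 0")

```text
time: 9.7
tcp_pos: [410.7, 89.0, 243.7]
tool_rot: [-0.001, 0.869, 0.495, 0.003]
contact_force: [-0.1, 0.2, -0.8]
width: 85.3
grasp_force: 0.0
```

```bash
python3 g.py 459.5 246 240
```

```text
t 9.7 p [410.7  89.  243.7] yang -30.7 zt [ 0.005  0.004 -1.   ] q7 [-1.02 -0.15  0.67  2.13  0.1   1.12 -0.93] F [-0.1  0.2 -0.8] 85.34166528889979 0.0
[459.5, 246.0, 240.0] [159.9 -38.2   4.6]
```

```bash
python3 - <<'E'
from h import *
o=np.zeros((600,800,3),np.uint8)
for i,(n,zz) in enumerate((('top',149),('side',149))):
    c=cam(n); f=proj(c,(459.5,246,zz)); u,v=f.astype(int); k=c['img'][v-15:v+15,u-20:u+20][...,::-1].copy()
    k=cv2.resize(k,None,fx=10,fy=10,interpolation=cv2.INTER_CUBIC)
    def d(P,col): a,b=(proj(c,P)-[u-20,v-15])*10+5; cv2.circle(k,(int(a),int(b)),2,col,-1)
    for t in np.linspace(-11,11,12):
        for w in((t,11),(t,-11),(11,t),(-11,t)): d((459.5+w[0],246+w[1],149),(0,255,0))
    o[i*300:i*300+300,:400]=k
c=cam('top');u,v=proj(c,(432,0,44)).astype(int);o[:300,400:]=cv2.resize(c['img'][v-15:v+15,u-20:u+20][...,::-1],(400,300),interpolation=cv2.INTER_CUBIC);print(u,v)
c=cam('side');u,v=proj(c,(432,0,44)).astype(int);o[300:,400:]=cv2.resize(c['img'][v-15:v+15,u-20:u+20][...,::-1],(400,300),interpolation=cv2.INTER_CUBIC);print(u,v)
cv2.imwrite('pics/c5.png',o)
E
```

```text
248 234
287 200
```

View pics/c5.png

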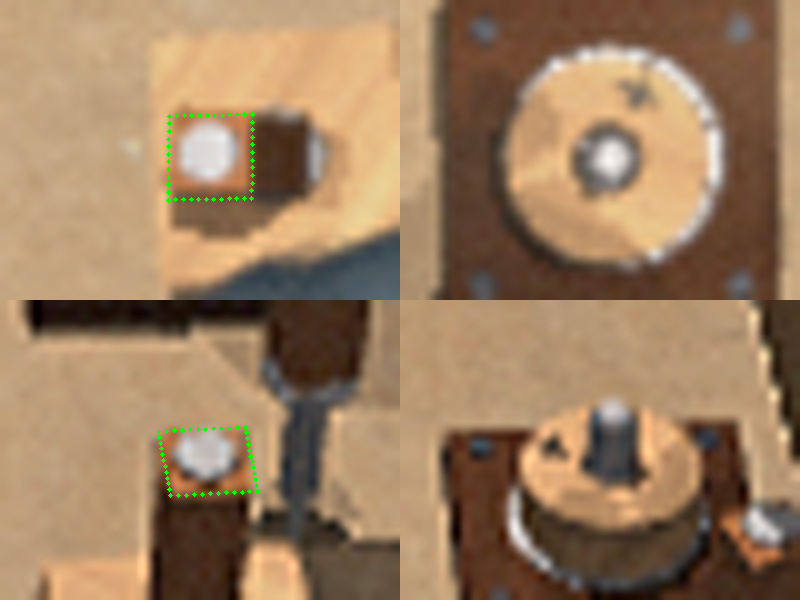

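jog_arm(commands="1 25 -6 0 -0.07;1 50 -12 0 -0.14;1 75 -18 0 -0.21;1 100 -24 0 -0.28;1 125 -30 2 -0.35;1 145 -35 4 -0.42;1 160 -38 4 -0.48;1 160 -38 4 -0.53;1 160 -38 4 -0.53;1 160 -38 4 -0.53")

```text
time: 10.73
tcp_pos: [458.1, 244.3, 236.8]
tool_rot: [0.0, 0.709, 0.705, -0.001]
contact_force: [0.8, -0.3, -0.3]
width: 85.5
grasp_force: 0.0
```

```bash
python3 g.py 459.5 246 100; python3 - <<'E'
from h import *
c=cam('top');print('cross',ray(c,251.3,227.7,44));
c=cam('side');print('cross',ray(c,281.8,199,44))
E
```

```text
t 10.7333 p [458.1 244.3 236.8] yang -0.3 zt [-0.    -0.002 -1.   ] q7 [-1.12  0.14  0.6   1.93 -0.09  1.1  -0.49] F [ 0.8 -0.3 -0.3] 85.54677496979139 0.0
[459.5, 246.0, 100.0] [  1.9   1.5 136.8]
cross [451.25714052  -8.79414975  44.        ]
cross [449.24723301 -10.37350679  44.        ]
```

jog_arm(commands="1 1.5 1.5 20 0;1 1.5 1.5 45 0;1 1.5 1.5 70 0;1 1.5 1.5 95 0;1 1.5 1.5 115 0;1 1.5 1.5 127 0;1 1.5 1.5 134 0;1 1.5 1.5 136 0;1 1.5 1.5 136 0")

```text
time: 11.58
tcp_pos: [459.4, 247.5, 101.6]
tool_rot: [0.0, 0.708, 0.707, 0.0]
contact_force: [0.1, -0.9, 0.1]
width: 85.6
grasp_force: 0.0
```

```bash
python3 g.py 459.5 246 100
```

```text
t 11.5833 p [459.4 247.5 101.6] yang -0.1 zt [ 0.  0. -1.] q7 [-1.06  0.34  0.56  2.03 -0.24  0.83 -0.36] F [ 0.1 -0.9  0.1] 85.59478619930351 0.0
[459.5, 246.0, 100.0] [-1.5  0.1  1.6]
```

jog_arm(commands="0.8 -1 0 1 0;0.6 -1 0 1 0;0.4 -1 0 1 0;0.3 -1 0 1 0;0.2 -1 0 1 0;0.1 -1 0 1 0;0.1 -1 0 1 0;0.1 -1 0 1 0;0.1 -1 0 1 0;0.1 -1 0 1 0", grip_force=40)

```text
time: 12.42
tcp_pos: [459.5, 247.0, 100.7]
tool_rot: [0.0, 0.707, 0.707, 0.001]
contact_force: [-0.3, 0.1, 3.5]
width: 21.4
grasp_force: 43.9
```

```bash
python3 g.py 459.5 246 100
```

```text
t 12.4167 p [459.5 247.  100.7] yang -0.1 zt [ 0.001  0.001 -1.   ] q7 [-1.05  0.34  0.56  2.03 -0.24  0.83 -0.36] F [-0.3  0.1  3.5] 21.39994392209274 43.94737422466278
[459.5, 246.0, 100.0] [-1.   0.   0.7]
```

jog_arm(commands="0.1 0 0 -8 0;0.1 0 0 -20 0;0.1 0 0 -40 0;0.1 0 0 -60 0;0.1 0 0 -80 0;0.1 0 0 -100 0;0.1 0 0 -120 0;0.1 0 0 -140 0;0.1 0 0 -155 0;0.1 0 0 -160 0")

```text
time: 13.25
tcp_pos: [459.7, 246.8, 263.3]
tool_rot: [-0.0, 0.708, 0.707, 0.002]
contact_force: [1.2, -0.1, -0.4]
width: 21.4
grasp_force: 43.5
```

```bash
python3 g.py 450.4 -9 260
```

```text
t 13.25 p [459.7 246.8 263.3] yang -0.1 zt [ 0.002  0.003 -1.   ] q7 [-1.14  0.11  0.61  1.89 -0.07  1.15 -0.5 ] F [ 1.2 -0.1 -0.4] 21.38122669061314 43.53612005710602
[450.4, -9.0, 260.0] [-255.8   -8.9    2.6]
```

jog_arm(commands="0.1 -15 0 0 0;0.1 -45 -2 0 0;0.1 -80 -3 0 0;0.1 -115 -4 0 0;0.1 -150 -5 0 0;0.1 -185 -6 0 0;0.1 -215 -7 0 0;0.1 -240 -8 0 0;0.1 -253 -9 0 0;0.1 -256 -9 0 0")

```text
time: 14.08
tcp_pos: [447.9, -13.1, 259.0]
tool_rot: [-0.001, 0.71, 0.705, -0.001]
contact_force: [0.1, 0.1, -0.6]
width: 21.2
grasp_force: 43.5
```

jog_arm(commands="0.1 0 0 10 0;0.1 0 0 30 0;0.1 0 0 50 0;0.1 0 0 70 0;0.1 0 0 80 0;0.1 0 0 85 0;0.1 0 0 85 0;0.1 0 0 85 0")

```text
time: 14.75
tcp_pos: [450.1, -8.7, 175.4]
tool_rot: [0.0, 0.707, 0.707, -0.0]
contact_force: [0.8, 0.1, -0.9]
width: 21.8
grasp_force: 43.4
```

```bash
python3 g.py 450.4 -9 145; python3 - <<'E'
from h import *
c=cam('side');p=r.get_obs()['tcp_pos'];u,v=proj(c,(p[0],p[1],90)).astype(int)
k=cv2.resize(c['img'][v-28:v+28,u-25:u+25][...,::-1],None,fx=10,fy=10,interpolation=cv2.INTER_CUBIC)
def d(P,col): a,b=(proj(c,P)-[u-25,v-28])*10+5; cv2.circle(k,(int(a),int(b)),3,col,-1); return a,b
print(u,v,'tip',d((p[0],p[1],p[2]-95.7),(0,0,255)),'cross',d((450.4,-9.8,44),(0,255,0)))
cv2.imwrite('pics/c6.png',k)
E
```

```text
t 14.75 p [450.1  -8.7 175.4] yang 0.0 zt [ 0.    -0.001 -1.   ] q7 [-0.9   0.06  0.87  2.15 -0.06  0.95 -0.  ] F [ 0.8  0.1 -0.9] 21.815270956449126 43.404266238212585
[450.4, -9.0, 145.0] [-0.3  0.3 30.4]
281 188 tip (np.float64(263.78875268744196), np.float64(312.91820656884596)) cross (np.float64(259.6942598937329), np.float64(396.3146634214584))
```

View pics/c6.png

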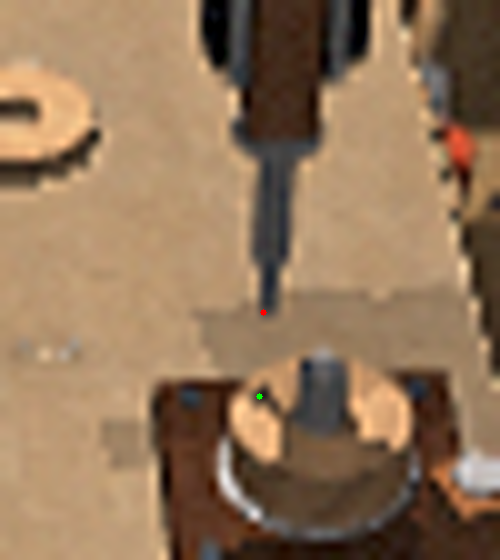

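jog_arm(commands="0.1 -0.4 0.3 6 0;0.1 -0.4 0.3 14 0;0.1 -0.4 0.3 22 0;0.1 -0.4 0.3 28 0;0.1 -0.4 0.3 32 0;0.1 -0.4 0.3 32 0;0.1 -0.4 0.3 32 0", grip_force=50)

```text
time: 15.38
tcp_pos: [449.7, -10.0, 142.9]
tool_rot: [-0.0, 0.708, 0.707, -0.001]
contact_force: [0.1, 1.0, -1.2]
width: 21.2
grasp_force: 49.7
```

```bash
python3 g.py 450.5 -9.1 131.7
```

```text
t 15.3833 p [449.7 -10.  142.9] yang -0.1 zt [-0.001 -0.001 -1.   ] q7 [-0.88  0.14  0.87  2.17 -0.14  0.88  0.07] F [ 0.1  1.  -1.2] 21.219307539103937 49.68553125858307
[450.5, -9.1, 131.7] [ 0.9  0.8 11.2]
```

jog_arm(commands="0.1 0.6 0.6 0 0;0.1 0.6 0.6 0 0;0.1 0.6 0.6 0 0")

```text
time: 15.63
tcp_pos: [451.1, -9.1, 143.6]
tool_rot: [0.0, 0.707, 0.707, 0.0]
contact_force: [-0.4, 0.7, -1.3]
width: 21.5
grasp_force: 49.7
```

```bash
python3 g.py 450.5 -9.1 131.7; python3 - <<'E'
from h import *
o=np.zeros((600,800,3),np.uint8)
for i,n in enumerate(('side','top')):
    c=cam(n);u,v=proj(c,(445,-5,50)).astype(int)
    k=cv2.resize(c['img'][v-25:v+25,u-20:u+20][...,::-1],(400,500),interpolation=cv2.INTER_CUBIC)
    def d(P,col): a,b=(proj(c,P)-[u-20,v-25])*10+5; cv2.circle(k,(int(a),int(b)),2,col,-1)
    for w in(-6,6):
        d((450.4+w,-9.8,44),(0,255,0)); d((450.4,-9.8+w,44),(0,255,0))
    o[:500,400*i:400*i+400]=k
cv2.imwrite('pics/c7.png',o[:500])
E
```

```text
t 15.6333 p [451.1  -9.1 143.6] yang -0.0 zt [ 0.001  0.    -1.   ] q7 [-0.88  0.14  0.87  2.17 -0.14  0.88  0.07] F [-0.4  0.7 -1.3] 21.506925268021 49.68654692173004
[450.5, -9.1, 131.7] [-0.  -0.6 11.9]
```

View pics/c7.png

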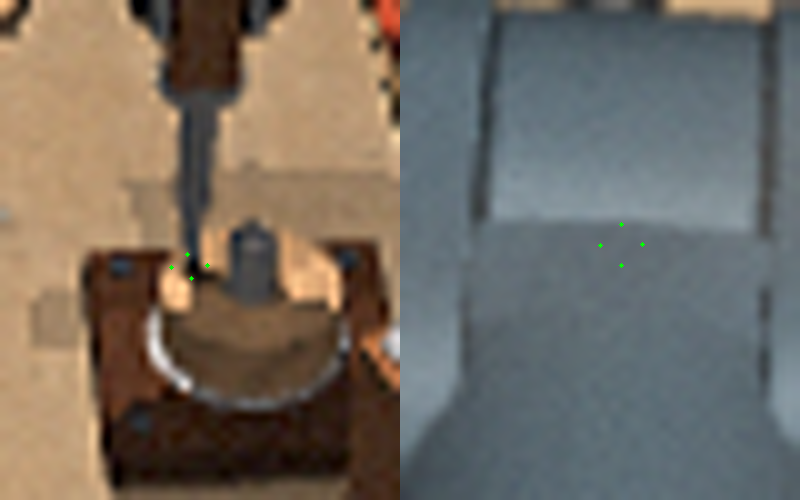

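jog_arm(commands="0.1 0 -0.4 2 0;0.1 0 -0.4 4 0;0.1 0 -0.4 6 0;0.1 0 -0.4 7.5 0;0.1 0 -0.4 9 0;0.1 0 -0.4 10 0;0.1 0 -0.4 11 0;0.1 0 -0.4 11 0;0.1 0 -0.4 11 0")

```text
time: 16.48
tcp_pos: [450.5, -9.1, 132.4]
tool_rot: [0.0, 0.707, 0.707, 0.0]
contact_force: [0.3, 0.7, 1.7]
width: 21.3
grasp_force: 50.0
```

```bash
python3 - <<'E'
from h import *
for i in range(6):
    cam('side'); o=r.get_obs(); print(o['tcp_pos'].round(1),o['contact_force'].round(1))
E
```

```text
[450.4  -9.1 132.4] [ 0.3 -0.5  1.2]
[450.4  -9.1 132.4] [-0.3  0.   2.3]
[450.4  -9.1 132.4] [0.2 1.2 0.8]
[450.5  -9.1 132.4] [0.5 0.1 1.8]
[450.4  -9.1 132.4] [0.3 0.7 1.5]
[450.4  -9.1 132.4] [-0.6  1.1  0.9]
```

jog_arm(commands="0.1 0 0 0.5 0;0.1 0 0 1 0;0.1 0 0 1 0;0.1 0 0 1 0;0.1 0 0 1 0")

```text
time: 17.2
tcp_pos: [450.4, -9.1, 131.3]
tool_rot: [0.0, 0.707, 0.707, 0.0]
contact_force: [0.0, 0.8, 1.7]
width: 21.6
grasp_force: 50.1
```

```bash
python3 - <<'E'
from h import *
F=[]
for i in range(10):
    c=cam('side'); o=r.get_obs(); F.append(o['contact_force'][2])
print(o['tcp_pos'].round(1),np.mean(F),o['time'])
u,v=proj(c,(445,-5,60)).astype(int)
cv2.imwrite('pics/c8.png',cv2.resize(c['img'][v-30:v+25,u-25:u+25][...,::-1],(500,550),interpolation=cv2.INTER_CUBIC))
E
```

```text
[450.4  -9.2 131.3] 1.9885790633524167 17.7
```

View pics/c8.png

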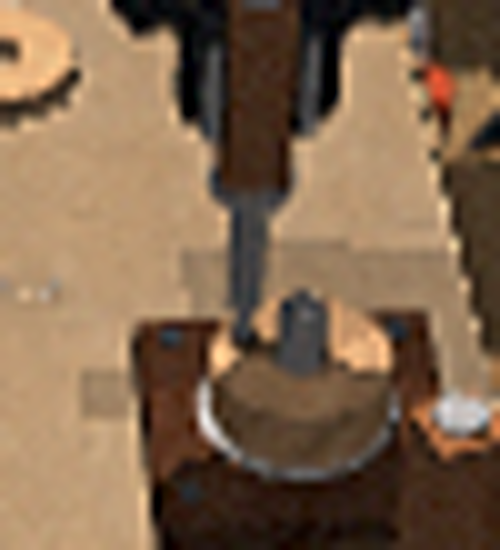

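```bash
python3 -c "
from bench import job
print(job.finish_job())"
```

```text
the job is handed in; nothing more can be done
None
```

I handed the job in at about 17.7 s: the tall spacer is seated on the stand, cross up and released. The gauge is held upright with its tip on the cross, pressing with about 3.3 N, so the plunger is roughly half-way in; the low spacer, wax tin and pencil were not touched.

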